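Clear and shut the warming chest at the stall

ROBOT

A 6-joint arm with a two-finger parallel gripper is mounted at the origin on the work surface. World frame = base frame: x ahead of the robot, y to its left, z up, the work surface at z = 0. Lengths are in m, angles in rad, forces in N, time in s.
With the tool pointing down it reaches from about 0.375 to 0.925 m from the base axis. Payload 5.7 kg.
Tool frame: the origin (TCP) lies midway between the tips of the shut fingers; the grasp point (between the pads) lies robot.grip_point_offset behind it (robot.grip_point_offset is the distance from the TCP to the grasp point, in m); y points along the fingers, x is the direction in which the jaws open and shut, and the axes are right-handed (so a half turn about y gives the same grasp; the last joint's range is limited). The gripper opens to 88 mm and grips with 3 to 60 N. Pads are 20 mm wide; open, the fingers measure 115 mm over their backs; the gripper's body (75 mm by 178 mm) begins 61 mm behind the grasp point.
Start: joints at [-1.398, 0.359, 1.51, -0, 1.272, -0.115], TCP at [0.17, -0.575, 0.223] pointing down, gripper open.
Joint ranges: [-2.97, 2.97], [-1.01, 2.36], [0.21, 2.38], [-0.96, 4.11], [0.2, 2.71], [-2.98, 2.98]. Speed limits (rad/s): [2.39, 2.39, 3.14, 3.14, 3.14, 3.14].

INTERFACE

Orientations are given as a rotation vector (axis times angle).
In Python, from workcell import status, cams, robot gives the robot as it stands.
- The arm moves only by the tool jog_arm, never from a script. Its arguments are lists of equal length, an entry for each row: "delta_pos": the shift along the tool's x, y, z in m, a list of three; "twist": the turn about the tool's y in degrees; "fingers": the closure, from -1 (fully open) to 1 (shut). A call has 1 to 5 rows; each row is the pose to reach, as a shift and turn from the pose measured when the call began, along the tool's axes at that moment; what a row does not reach only later rows make up. A row lasts 1/10 s, in which the tool goes at most 50 mm and 8.59 degrees, less where a joint would pass 70% of its speed; a pose out of reach is approached as far as the arm can. A call with a gripper value outside its range is refused whole. The fingers move at their own pace and stop on an object; "squeeze" is the grip in N (left out, the last holds). Time passes only in rows, so rows that repeat a pose let the fingers close. It gives the time, the measured TCP pose, the force and the opening at its end, in the units of the state.
- status.get_state(): the state, without advancing time (a new reading comes with each control period).
- cams.read_camera(name): name is "side" or "top" or "wrist"; returns a dict with "frame" (480x640x3 uint8, blue, green, red), "fx", "fy", "cx", "cy" (pixels), "cam_to_world" (4x4, takes a point from camera to world coordinates); the wrist camera has in their place "mount" (4x4, takes a point from camera to tool coordinates, whose origin is the TCP and whose axes are the tool frame's). Camera axes: x right, y down, z forward; pixel columns grow to the right and rows downward; lengths in m; the calibration is good to about 2 mm. A picture is of the moment at which its call begins: read the wrist's pose just before it. There is no depth.
- robot.job_done(): hands the job in, once; it reports no verdict.
The state is a dict: "time_s": time; "joints": joint angles; "qvel": joint speeds; "joint_torque": joint torques, N m; "tcp_pos": TCP position; "tool_rot": TCP orientation; "wrist_force": force on the tool from outside, world axes, zero at the start; "moment": the same for the moment, N m; "grip_width": finger opening in m.
Only numpy, scipy, OpenCV 4.12 (cv2) and the standard library are available. Lean on these libraries where they do the work, as an engineer would, in place of code of your own. Each camera call takes 0.05 s, during which the arm holds its last target. There are 200 camera calls.

TASK

The wooden board stops the warming chest from shutting: take it out and lean it against the low steel panel so that it stands stably on the counter, tilted back onto the panel. Then lift the knee of the chest's lid stay by its bar, up past centre, to unlock it, and lower the lid gently until it is fully shut. Leave everything else on the counter where it stands.

Things in the scene. Friction and masses are not known exactly. Their poses are not given: they have to be found in the camera images.
- chest: open stainless chest fixed on the counter, 200 (own x) x 230 (own y) x 95 mm high, walls and floor 5 mm. Origin: centre of underside. Lid hinged along the top of its +y side; stay outside its -x end, which faces the robot. In the middle four ribs (tops 50 mm over the counter) form an 18 mm wide slot along own y where the board stands on the floor. Two loose buns beside it stay inside
- board: loose wooden board 12 mm thick (own x), 130 mm wide (own y), 150 mm high (own z), 0.18 to 0.29 kg. Origin: centre of its lower edge. Starts upright in the chest's slot, its axes parallel to the chest's, the upper 60 mm above the chest's rim, in the way of the lid
- panel: low upright stainless panel fixed on the counter, 8 mm thick (own x), 200 mm wide (own y), 90 mm high. Origin: centre of its underside. Its plain front face is at own x = -4 mm and faces roughly to the robot; two 6 mm high feet reach 64 mm behind it
- lid_hinge (a point): point on the hinge axis of the lid, midway along it: on the chest at own y = +115 mm, 95 mm above the counter. The axis is parallel to the chest's x
- lid_edge (a point): middle of the lid's free edge, on its outer face. The lid is a flat steel plate 200 mm (along the hinge) by 230 mm (out from the hinge), its outer face 9 mm outside the hinge axis. At the start it leans 75 degrees up from shut
- lid (a joint): lid angle, rad: 0 = open (75 degrees up from shut), stay locked, as at the start; grows as it closes; 1.309 = fully shut on the rim (hard stop). The hinge is stiff (friction 0.8 N m, lid 0.5 kg): the lid stays at any angle and must be pushed down. It opens 0.02 rad further as the stay passes centre
- stay_pivot (a point): pivot of the stay's lower link on the chest's -x end, 8 mm outside it, at chest own y = -70 mm, 50 mm above the counter. Its axis is parallel to the chest's x
- stay_bar (a point): point to lift at, on the axis of a round 14 mm bar on the stay's knee, parallel to the chest's x. The bar reaches 75 mm out from the stay's lower link, towards the robot, to a 22 mm black ball; the point is 50 mm out, 25 mm short of the ball's centre. The link is 80 mm from pivot to knee; the flat upper link goes from the knee to the lid's near edge, 100 mm out from the hinge
- stay (a joint): angle of the stay's lower link, rad: 0 = locked, resting on its stop 0.17 short of dead centre. Grows as the knee is lifted (about 5 N at the bar), which takes the bar up and to the chest's -y on an 80 mm arc about the pivot. Past 0.17 it is unlocked and draws the lid down as it goes on. It is stiff and stays where left; 0.5 to 0.7 is a good place. 1.67 with the lid shut
- bun_a: loose bun, 68 mm across, 30 mm high, on the chest's floor between slot and -x end. Stays in the chest. Origin: centre of underside
- bun_b: loose bun like the other, between slot and +x end
- jug: bystander: steel jug, 84 mm across, 110 mm high, with a handle. Origin: centre of underside
- turner: bystander: spatula lying on the counter, handle to own -x
- plates: bystander: stack of white plates, 180 mm across, 52 mm high. Origin: centre of underside
- board_mid (a point): centre of the board's own solid: 75 mm above its lower edge

How it is judged:
On the way, in this order (a step that is already met when the one before it is completed fails the run):
1. the board leans against the panel, standing on the counter, let go, with the lid still up (contact force between board and panel above 0.02 N and height (world z) of board_mid between 0.045 and 0.085 m and contact force between board and the fingers below 0.05 N and linear speed of board below 0.02 m/s and value of joint lid below 0.3 rad and (angle between board's own x axis and vertical between 1.64 and 2.1 rad or angle between board's own x axis and vertical between 1.04 and 1.5 rad)), for 0.2 s.
2. the stay's knee is lifted past centre (value of joint stay above 0.25 rad and value of joint lid below 1 rad), for 0.1 s.
3. the lid is fully shut (value of joint lid above 1.26 rad), for 0.2 s.
At the end, for the whole second after the job is handed in: The lid is shut to within 0.05 rad and at rest; the board stands on the counter leaning on the panel, its face 4 to 30 degrees from upright, touching both and at rest (value of joint lid above 1.26 rad and velocity of joint lid below 0.05 rad/s and contact force between board and panel above 0.02 N and height (world z) of board_mid between 0.045 and 0.085 m and linear speed of board below 0.02 m/s and (angle between board's own x axis and vertical between 1.64 and 2.1 rad or angle between board's own x axis and vertical between 1.04 and 1.5 rad)).
It fails at once if the lid is slammed: it closes faster than 2.5 rad/s (velocity of joint lid above 2.5 rad/s).
It fails at once if a bun is lifted out of the chest, or the jug, the turner or the plates are moved more than 40 mm (height (world z) of any of bun_a, bun_b above 0.09 m or distance of any of jug, turner, plates from where it was at the start of the episode above 0.04 m).
It also fails if it takes over 72 s, if anything falls off the work surface, if the arm or the gripper's body presses on something with over 40 N, if the wrist force passes 120 N, or if a joint passes its speed limit or range.

## Working session

There is one attempt and no reset: what is moved stays moved. The work goes in short steps, Python scripts to look and compute and a tool call to move; the robot and the scene stay as the last step left them, time stands still between calls to the robot, and variables do not carry over. Pictures are saved under pics/ and viewed, about 8 in all and at most 12, crops included, and the job is handed in when it is done.

Besides the shell and the picture viewer there is one more tool, called after "Request:" as name([rows], argument=value, ...), one row to a line, values as JSON. jog_arm: Moves the arm, as the interface text tells. Its arguments: {"type":"object","properties":{"delta_pos":{"type":"array"},"twist":{"type":"array"},"fingers":{"type":"array"},"squeeze":{"type":"number"}},"required":["delta_pos","twist","fingers"]}

```bash
mkdir -p pics; ls
cat > h.py <<'E'
from workcell import status, cams, robot
import numpy as np, cv2
from scipy.spatial.transform import Rotation as R
def snap(n,f):
    d=cams.read_camera(n); cv2.imwrite('pics/'+f,d['frame']); return d
def c2w(d,s=None):
    if 'cam_to_world' in d: return np.array(d['cam_to_world'])
    T=np.eye(4);T[:3,:3]=R.from_rotvec(s['tool_rot']).as_matrix();T[:3,3]=s['tcp_pos'];return T@np.array(d['mount'])
def proj(d,p,s=None):
    q=np.linalg.inv(c2w(d,s))@np.append(p,1); return [d['fx']*q[0]/q[2]+d['cx'],d['fy']*q[1]/q[2]+d['cy']]
def ray(d,u,v,z,s=None):
    T=c2w(d,s); r=T[:3,:3]@[(u-d['cx'])/d['fx'],(v-d['cy'])/d['fy'],1]; o=T[:3,3]; return o+r*(z-o[2])/r[2]
E
python3 - <<'E'
from h import *
import pickle
s=status.get_state();print(s, robot.grip_point_offset)
D={}
for n in('top','side'):
    d=snap(n,n+'0.png');D[n]=d;print(n,d['fx'],d['cx'],d['cy'],np.round(d['cam_to_world'],3).tolist())
pickle.dump(D,open('D.pkl','wb'))
E
```

```text
pics
{'time_s': 0.0, 'joints': array([-1.39811537e+00,  3.59478802e-01,  1.51141871e+00,  3.64247888e-05,
        1.27249416e+00, -1.15106449e-01]), 'qvel': array([ 7.72259529e-05, -2.35004478e-04,  9.13028033e-04, -4.42426765e-04,
       -1.22457236e-03,  1.37241508e-03]), 'joint_torque': array([ 3.60855884e-03, -5.15363503e+01, -2.70731342e+01,  6.79945503e-02,
        3.50638269e-02, -1.31468555e-04]), 'tcp_pos': array([ 0.17018268, -0.57464823,  0.22183041]), 'tool_rot': array([-1.33040443,  0.99551938, -0.99338509]), 'wrist_force': array([ 1.40180427,  0.13924977, -0.52306642]), 'moment': array([-0.02658062,  0.00792047,  0.01577574]), 'grip_width': 0.08776532208970081} 0.0187
top 476.461518363706 316.765353662541 243.41709270073585 [[0.006, -0.996, 0.089, 0.388], [-1.0, -0.007, -0.006, 0.059], [0.006, -0.089, -0.996, 1.533], [0.0, 0.0, 0.0, 1.0]]
side 542.4231801435362 318.4540481720339 236.23167887258623 [[0.462, 0.638, -0.616, 1.346], [0.887, -0.317, 0.336, -0.396], [0.02, -0.702, -0.712, 1.181], [0.0, 0.0, 0.0, 1.0]]
```

View pics/top0.png

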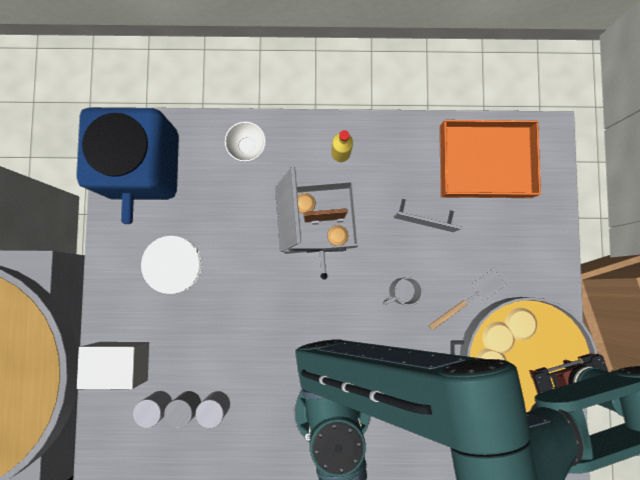

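View pics/side0.png

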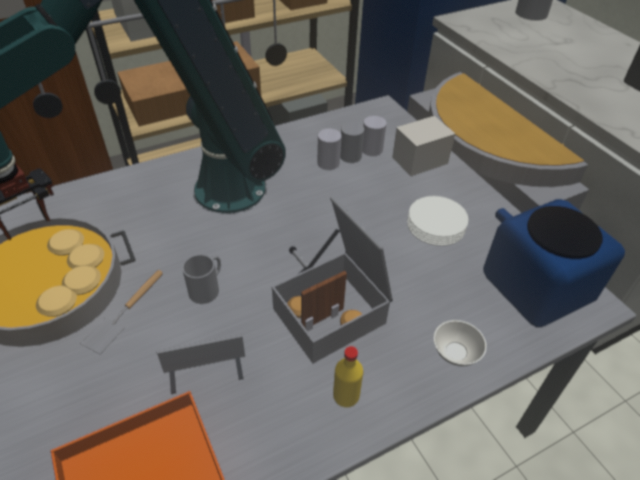

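The top view shows the chest at about (328,217), with the lid on its left (+y) and the stay bar ball at (324,276). The panel runs from (395,215) to (460,230), and the jug is at (404,291). I'll enlarge both views.

Run:
```python
from h import *
a=cv2.imread('pics/top0.png')[160:310,270:470]; cv2.imwrite('pics/t1.png',cv2.resize(a,(800,600),interpolation=cv2.INTER_CUBIC))
a=cv2.imread('pics/side0.png')[190:400,150:400]; cv2.imwrite('pics/s1.png',cv2.resize(a,(700,588),interpolation=cv2.INTER_CUBIC))
```

```text
(no output)
```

View pics/t1.png

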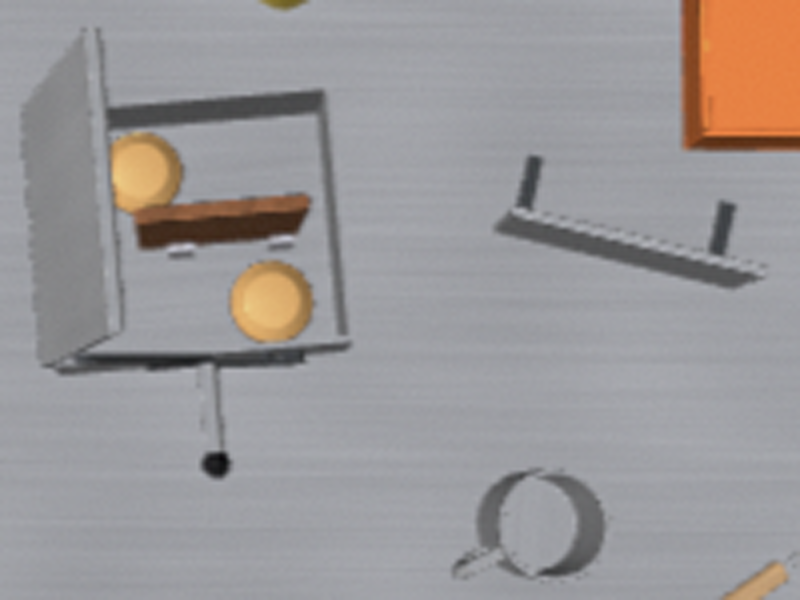

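View pics/s1.png

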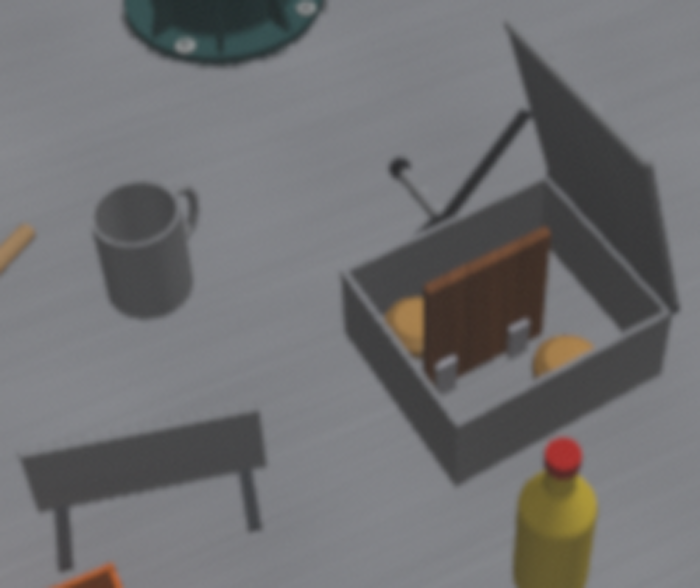

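The crops give these corner pixels. In the top crop, the rim's -y corners are (325,92) and (348,346), the board's top edge runs (137,214)–(309,201), and the ball is at (216,464). In the side crop, the rim corners are (345,275), (458,430), (670,312) and (545,182), and the panel's top edge runs (22,458)–(260,412).

```bash
cat > fit.py <<'E'
from h import *
import pickle
from scipy.optimize import least_squares
D=pickle.load(open('D.pkl','rb'))
T=lambda x,y:('top',270+x/4,160+y/4)
S=lambda x,y:('side',150+x/2.8,190+y/2.8)
def W(p,l): c,s=np.cos(p[2]),np.sin(p[2]); return np.array([p[0]+c*l[0]-s*l[1],p[1]+s*l[0]+c*l[1],l[2]])
chest=[((.1,-.115,.095),T(325,92)),((-.1,-.115,.095),T(348,346)),((-.1,-.115,.095),S(345,275)),((.1,-.115,.095),S(458,432)),((.1,.115,.095),S(670,314)),((-.1,.115,.095),S(545,181)),((.1,-.115,0),S(458,484))]
panel=[((0,.1,.09),T(512,211)),((0,-.1,.09),T(765,270)),((0,-.1,.09),S(22,458)),((0,.1,.09),S(260,413))]
board=[((0,.065,.155),T(137,214)),((0,-.065,.155),T(309,201)),((0,.065,.155),S(549,231)),((0,-.065,.155),S(424,288))]
def fit(o,p0):
    f=lambda p:np.concatenate([np.array(proj(D[m[0]],W(p,l)))-m[1:] for l,m in o])
    r=least_squares(f,p0,x_scale=[.01,.01,.1]);return r.x,np.round(r.fun,1)
pc,rc=fit(chest,[.65,0,0]);pp,rp=fit(panel,[.65,-.2,-.2]);pb,rb=fit(board,[.65,0,0])
if __name__=='__main__':
    for n,p,r in(('chest',pc,rc),('panel',pp,rp),('board',pb,rb)): print(n,p.round(4),np.degrees(p[2]).round(1),r)
    # stay ball: triangulate
    ball=least_squares(lambda p:np.concatenate([np.array(proj(D[m[0]],p))-m[1:] for m in(T(216,464),S(400,167))]),[.5,0,.1])
    print('ball',ball.x,ball.fun.round(1)); w=ball.x[:2]-pc[:2];c,s=np.cos(pc[2]),np.sin(pc[2]);print('ball in chest',c*w[0]+s*w[1],-s*w[0]+c*w[1])
    print('jug',ray(D['top'],*T(540,522)[1:],.11))
    sx=R.from_rotvec(status.get_state()['tool_rot']).as_matrix();print(sx.round(3))
E
python3 fit.py
```

```text
chest [0.6033 0.0496 0.0859] 4.9 [ 0.9 -3.   0.8 -1.7 -1.3 -2.  -0.4 -1.8  1.3 -0.4  1.  -2.6 -0.9  1.1]
panel [ 0.5952 -0.2935 -0.2343] -13.4 [-0.4 -1.7  0.1 -0.9 -1.1 -0.8 -0.  -1.5]
board [0.6051 0.0268 0.0749] 4.3 [-1.1 -0.5  0.2 -0.2 -0.3 -0.5 -0.6  0.2]
ball [0.41907502 0.02986171 0.09291245] [-0.5 -0.2 -0.5  0. ]
ball in chest -0.1851922275924436 -0.0038365597456206067
jug [ 0.37653018 -0.21250425  0.11      ]
[[ 0.284 -0.     0.959]
 [-0.959  0.002  0.284]
 [-0.002 -1.     0.   ]]
```

```bash
cat > to.py <<'E'
import sys
from h import *
# usage: to.py x y z yawdeg(heading of tool z) ; deltas in tool axes
def go(x,y,z,yaw):
    s=status.get_state(); M=R.from_rotvec(s['tool_rot']).as_matrix()
    h=np.degrees(np.arctan2(M[1,2],M[0,2])); d=M.T@(np.array([x,y,z])-s['tcp_pos'])
    print('t',round(s['time_s'],2),'tcp',s['tcp_pos'].round(4),'hdg',h.round(1),'F',s['wrist_force'].round(1),'grip',round(s['grip_width'],4),'-> d',d.round(4),'twist',round(-((yaw-h+180)%360-180),1))
if __name__=='__main__': go(*map(float,sys.argv[1:]))
E
python3 to.py .605 .015 .30 94.7; python3 -c "
from h import *
d=cams.read_camera('wrist');print(np.array(d['mount']).round(3),d['fx'])"
```

```text
t 0.1 tcp [ 0.1702 -0.5747  0.2219] hdg 16.5 F [0.2 0.6 0.1] grip 0.0878 -> d [-0.4422 -0.0773  0.5843] twist -78.2
[[ 1.    -0.001 -0.001 -0.   ]
 [ 0.001 -0.244  0.97  -0.163]
 [-0.001 -0.97  -0.244  0.067]
 [ 0.     0.     0.     1.   ]] 413.0531344905348
```

Request:
jog_arm([
  [-0.02, -0.05, 0.03],
  [-0.05, -0.08, 0.07],
  [-0.08, -0.08, 0.11],
  [-0.11, -0.08, 0.15],
  [-0.14, -0.08, 0.19],
], twist=[-8, -16, -24, -32, -40], fingers=[-1, -1, -1, -1, -1])

```text
time_s: 0.65
tcp_pos: [0.3038, -0.3984, 0.3026]
tool_rot: [-1.522, 0.454, -0.455]
wrist_force: [0.9, 0.6, 0.2]
grip_width: 0.0878
```

```bash
python3 to.py .607 .0 .30 94.7
```

```text
t 0.65 tcp [ 0.3038 -0.3984  0.3026] hdg 56.8 F [0.9 0.6 0.2] grip 0.0878 -> d [0.0353 0.003  0.4994] twist -37.9
```

Request:
jog_arm([
  [0.004, 0, 0.05],
  [0.008, 0, 0.1],
  [0.012, 0, 0.15],
  [0.016, 0, 0.2],
  [0.02, 0, 0.25],
], twist=[-8, -16, -24, -32, -38], fingers=[-1, -1, -1, -1, -1])

```text
time_s: 1.15
tcp_pos: [0.4568, -0.2003, 0.3028]
tool_rot: [-1.569, -0.07, 0.069]
wrist_force: [1.1, -0.7, 0.2]
grip_width: 0.0881
```

```bash
python3 to.py .607 .0 .28 94.7
```

```text
t 1.15 tcp [ 0.4568 -0.2003  0.3028] hdg 95.1 F [ 1.1 -0.7  0.2] grip 0.0881 -> d [0.1673 0.0229 0.1862] twist 0.4
```

Request:
jog_arm([
  [0.033, 0.004, 0.037],
  [0.066, 0.008, 0.074],
  [0.1, 0.012, 0.11],
  [0.134, 0.018, 0.148],
  [0.167, 0.023, 0.186],
], twist=[0, 0, 0, 0, 0], fingers=[-1, -1, -1, -1, -1])

```text
time_s: 1.65
tcp_pos: [0.6057, -0.0007, 0.2797]
tool_rot: [-1.569, -0.07, 0.07]
wrist_force: [0.9, -0.7, 0.6]
grip_width: 0.0875
```

```bash
python3 to.py .607 .0 .116 94.7;python3 - <<'E'
from h import *
from fit import W,pb,pc
s=status.get_state();d=snap('wrist','w1.png')
for l in((0,.065,.155),(0,-.065,.155)): print(np.round(proj(d,W(pb,l),s)))
E
```

```text
t 1.65 tcp [ 0.6057 -0.0007  0.2797] hdg 95.1 F [ 0.9 -0.7  0.6] grip 0.0875 -> d [0.0013 0.1637 0.0006] twist 0.4
[317. 108.]
[314. 294.]
```

View pics/w1.png

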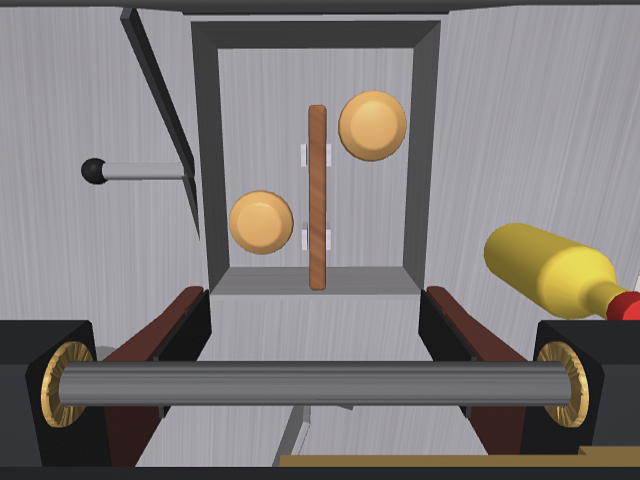

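The board's top edge shows at (317,105)–(317,290), within 4 px of the prediction and parallel to the jaws. I'll go down on it.

Request:
jog_arm([
  [0.001, 0.035, 0],
  [0.001, 0.075, 0],
  [0.001, 0.115, 0],
  [0.001, 0.145, 0],
  [0.001, 0.163, 0],
], twist=[0, 0, 0, 0, 0], fingers=[-1, -1, -1, -1, -1])

```text
time_s: 2.2
tcp_pos: [0.6087, 0.0066, 0.1125]
tool_rot: [-1.564, -0.071, 0.073]
wrist_force: [-0.2, -0.1, -0.2]
grip_width: 0.0882
```

Request:
jog_arm([
  [0, 0, 0],
  [0, 0, 0],
  [0, 0, 0],
  [0, 0, 0],
  [0, 0, 0],
], twist=[0, 0, 0, 0, 0], fingers=[1, 1, 1, 1, 1], squeeze=40)

```text
time_s: 2.7
tcp_pos: [0.6095, 0.0065, 0.1137]
tool_rot: [-1.564, -0.072, 0.072]
wrist_force: [0.2, 0.5, -0.4]
grip_width: 0.051
```

Request:
jog_arm([
  [0, 0, 0],
  [0, 0, 0],
  [0, 0, 0],
  [0, 0, 0],
  [0, 0, 0],
], twist=[0, 0, 0, 0, 0], fingers=[1, 1, 1, 1, 1], squeeze=40)

```text
time_s: 3.2
tcp_pos: [0.6093, 0.0065, 0.1137]
tool_rot: [-1.564, -0.072, 0.072]
wrist_force: [4.1, 0.5, -3.7]
grip_width: 0.0119
```

Request:
jog_arm([
  [0, 0, 0],
  [0, 0, 0],
  [0, 0, 0],
  [0, -0.02, 0],
  [0, -0.05, 0],
], twist=[0, 0, 0, 0, 0], fingers=[1, 1, 1, 1, 1], squeeze=40)

```text
time_s: 3.7
tcp_pos: [0.607, 0.0064, 0.1617]
tool_rot: [-1.563, -0.067, 0.076]
wrist_force: [0.5, -0.4, -1.7]
grip_width: 0.0122
```

Request:
jog_arm([
  [0, -0.04, 0],
  [0, -0.08, 0],
  [0, -0.11, 0],
  [0, -0.12, 0],
  [0, -0.12, -0.02],
], twist=[0, 0, 0, 0, 0], fingers=[1, 1, 1, 1, 1])

```text
time_s: 4.2
tcp_pos: [0.61, -0.0126, 0.2827]
tool_rot: [-1.562, -0.071, 0.076]
wrist_force: [-0.4, -0.2, -2.8]
grip_width: 0.0116
```

```bash
python3 to.py .5595 -.3056 .25 76.6
```

```text
t 4.2 tcp [ 0.61   -0.0126  0.2827] hdg 95.4 F [-0.4 -0.2 -2.8] grip 0.0116 -> d [-0.0777  0.0308 -0.2872] twist 18.8
```

Request:
jog_arm([
  [-0.01, 0, -0.03],
  [-0.025, 0, -0.07],
  [-0.045, 0, -0.12],
  [-0.06, 0, -0.17],
  [-0.08, 0, -0.21],
], twist=[0, 4, 9, 14, 18.8], fingers=[1, 1, 1, 1, 1])

```text
time_s: 4.7
tcp_pos: [0.5493, -0.23, 0.2794]
tool_rot: [-1.555, 0.191, -0.181]
wrist_force: [0.6, 0.0, -2.4]
grip_width: 0.0119
```

```bash
python3 to.py .5595 -.3056 .27 76.6
```

```text
t 4.7 tcp [ 0.5493 -0.23    0.2794] hdg 76.4 F [ 0.6  0.  -2.4] grip 0.0119 -> d [ 0.0278  0.0087 -0.0712] twist -0.2
```

Request:
jog_arm([
  [0.008, 0, -0.02],
  [0.02, 0.004, -0.05],
  [0.028, 0.008, -0.072],
  [0.028, 0.008, -0.072],
  [0.028, 0.008, -0.072],
], twist=[0, 0, 0, 0, 0], fingers=[1, 1, 1, 1, 1])

```text
time_s: 5.2
tcp_pos: [0.559, -0.3061, 0.2691]
tool_rot: [-1.553, 0.194, -0.18]
wrist_force: [-0.1, 0.5, -2.6]
grip_width: 0.0119
```

```bash
python3 to.py .5595 -.3056 .109 76.6;python3 - <<'E'
from h import *
from fit import W,pp
s=status.get_state();d=snap('wrist','w2.png')
for l in((0,.1,.09),(0,-.1,.09),(-.004,.1,.09),(-.004,.1,0),(-.004,-.1,.09)): print(np.round(proj(d,W(pp,l),s)))
E
```

```text
t 5.2 tcp [ 0.559  -0.3061  0.2691] hdg 76.4 F [-0.1  0.5 -2.6] grip 0.0119 -> d [ 0.002   0.1601 -0.0007] twist -0.2
[357.  78.]
[352. 320.]
[352.  78.]
[345.  94.]
[348. 320.]
```

View pics/w2.png

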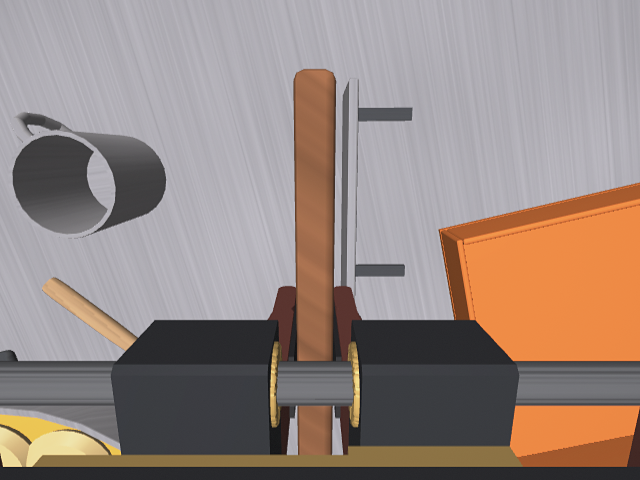

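The panel's front top edge shows at (349,80), about 3 px nearer than predicted, so the gap is about 19 mm. The board is parallel to the panel. I'll lower it.

Request:
jog_arm([
  [0, 0.04, 0],
  [-0.001, 0.085, 0],
  [-0.001, 0.125, 0],
  [-0.001, 0.145, 0],
  [-0.001, 0.152, 0],
], twist=[0, 0, 0, 0, 0], fingers=[1, 1, 1, 1, 1])

```text
time_s: 5.75
tcp_pos: [0.5555, -0.3011, 0.1149]
tool_rot: [-1.551, 0.195, -0.174]
wrist_force: [-0.2, 0.8, -2.8]
grip_width: 0.012
```

Request:
jog_arm([
  [0, 0, 0],
  [0, 0, 0],
  [0, 0, 0],
  [0, 0, 0],
  [0, 0, 0],
], twist=[0, 0, 0, 0, 0], fingers=[1, 1, 1, 1, 1])

```text
time_s: 6.25
tcp_pos: [0.556, -0.3015, 0.116]
tool_rot: [-1.552, 0.194, -0.176]
wrist_force: [0.3, 0.4, -2.6]
grip_width: 0.0117
```

```bash
python3 to.py .5585 -.3056 .109 76.6
```

```text
t 6.25 tcp [ 0.556  -0.3015  0.116 ] hdg 76.5 F [ 0.3  0.4 -2.6] grip 0.0117 -> d [ 0.0034  0.0069 -0.0035] twist -0.1
```

Request:
jog_arm([
  [0, 0.002, 0],
  [0, 0.004, 0],
  [0, 0.006, 0],
  [0, 0.007, 0],
  [0, 0.007, 0],
], twist=[0, 0, 0, 0, 0], fingers=[1, 1, 1, 1, 1])

```text
time_s: 6.75
tcp_pos: [0.5558, -0.3013, 0.1088]
tool_rot: [-1.552, 0.194, -0.175]
wrist_force: [-0.3, 0.2, -2.4]
grip_width: 0.0113
```

Request:
jog_arm([
  [0, 0.001, 0],
  [0, 0.002, 0],
  [0, 0.003, 0],
  [0, 0.003, 0],
  [0, 0.003, 0],
], twist=[0, 0, 0, 0, 0], fingers=[1, 1, 1, 1, 1])

```text
time_s: 7.25
tcp_pos: [0.556, -0.3012, 0.1087]
tool_rot: [-1.552, 0.193, -0.176]
wrist_force: [-4.0, 4.1, 17.4]
grip_width: 0.0119
```

Request:
jog_arm([
  [0, -0.002, 0],
  [0, -0.002, 0],
  [0, -0.002, 0],
  [0, -0.002, 0],
  [0, -0.002, 0],
], twist=[0, 0, 0, 0, 0], fingers=[0.2, 0.2, 0.2, 0.2, 0.2], squeeze=20)

```text
time_s: 7.75
tcp_pos: [0.5558, -0.3012, 0.1102]
tool_rot: [-1.552, 0.194, -0.176]
wrist_force: [0.2, -0.9, -0.5]
grip_width: 0.0353
```

Request:
jog_arm([
  [0.004, 0, 0],
  [0.008, 0, 0],
  [0.012, 0, 0],
  [0.016, 0, 0],
  [0.02, 0, 0],
], twist=[0, 0, 0, 0, 0], fingers=[0.2, 0.2, 0.2, 0.2, 0.2])

```text
time_s: 8.25
tcp_pos: [0.5758, -0.3059, 0.1099]
tool_rot: [-1.552, 0.193, -0.176]
wrist_force: [-0.8, 0.2, -0.1]
grip_width: 0.0353
```

Request:
jog_arm([
  [0.004, 0, 0],
  [0.008, 0, 0],
  [0.012, 0, 0],
  [0.016, 0, 0],
  [0.018, 0, 0],
], twist=[0, 0, 0, 0, 0], fingers=[0.2, 0.2, 0.2, 0.2, 0.2])

```text
time_s: 8.75
tcp_pos: [0.5938, -0.3103, 0.1097]
tool_rot: [-1.552, 0.193, -0.176]
wrist_force: [0.4, -1.2, 0.8]
grip_width: 0.0353
```

```bash
python3 to.py .5585 -.3056 .109 76.6;python3 - <<'E'
from h import *
snap('wrist','w3.png')
E
```

```text
t 8.75 tcp [ 0.5938 -0.3103  0.1097] hdg 76.5 F [ 0.4 -1.2  0.8] grip 0.0353 -> d [-0.0354  0.0011 -0.0037] twist -0.1
```

View pics/w3.png

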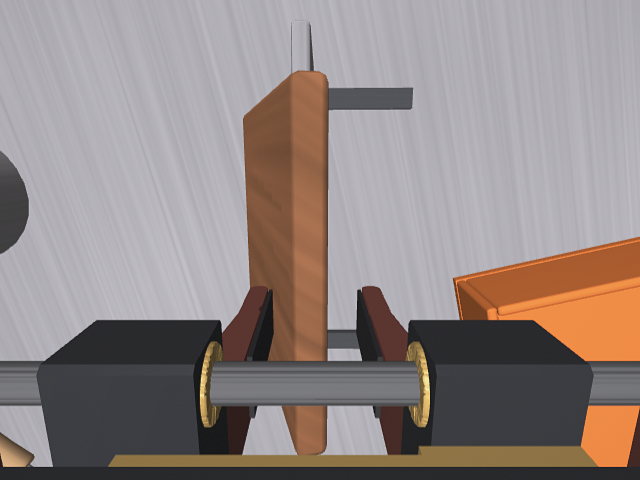

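The board leans back on the panel and both fingers are clear of it. I'll open wide, lift, and head for the stay bar.

Request:
jog_arm([
  [0, 0, 0],
  [0, 0, 0],
  [0, -0.03, 0],
  [0, -0.07, 0],
  [0, -0.12, 0],
], twist=[0, 0, 0, 0, 0], fingers=[-0.4, -0.4, -0.4, -0.4, -0.4])

```text
time_s: 9.3
tcp_pos: [0.5935, -0.3109, 0.229]
tool_rot: [-1.55, 0.196, -0.173]
wrist_force: [0.8, -0.5, -0.4]
grip_width: 0.0618
```

Request:
jog_arm([
  [-0.01, -0.03, 0],
  [-0.03, -0.05, 0],
  [-0.06, -0.05, 0.0],
  [-0.09, -0.05, 0.03],
  [-0.12, -0.05, 0.06],
], twist=[0, -8.5, -17, -25.5, -34], fingers=[-0.2, -0.2, -0.2, -0.2, -0.2])

```text
time_s: 9.8
tcp_pos: [0.4903, -0.2249, 0.2817]
tool_rot: [-1.535, -0.276, 0.291]
wrist_force: [-0.2, 1.2, 0.9]
grip_width: 0.053
```

```bash
python3 to.py .444 .032 .27 184.7
```

```text
t 9.8 tcp [ 0.4903 -0.2249  0.2817] hdg 110.7 F [-0.2  1.2  0.9] grip 0.053 -> d [0.0479 0.0161 0.2564] twist -74.0
```

Request:
jog_arm([
  [0.005, 0, 0.03],
  [0.01, 0, 0.06],
  [0.015, 0, 0.09],
  [0.02, 0, 0.11],
  [0.025, 0, 0.13],
], twist=[-8.5, -17, -25.5, -34, -42.5], fingers=[-0.2, -0.2, -0.2, -0.2, -0.2])

```text
time_s: 10.3
tcp_pos: [0.4669, -0.0933, 0.2841]
tool_rot: [-1.373, -0.859, 0.864]
wrist_force: [-0.2, -0.2, 0.4]
grip_width: 0.0526
```

```bash
python3 to.py .444 .032 .25 184.7
```

```text
t 10.3 tcp [ 0.4669 -0.0933  0.2841] hdg 153.6 F [-0.2 -0.2  0.4] grip 0.0526 -> d [0.1018 0.0362 0.0756] twist -31.1
```

Request:
jog_arm([
  [0.02, 0.0, 0.015],
  [0.04, 0.01, 0.03],
  [0.06, 0.02, 0.045],
  [0.08, 0.03, 0.06],
  [0.102, 0.036, 0.076],
], twist=[-8.5, -17, -25.5, -31, -31], fingers=[-0.2, -0.2, -0.2, -0.2, -0.2])

```text
time_s: 10.8
tcp_pos: [0.4428, 0.0331, 0.2497]
tool_rot: [-1.148, -1.268, 1.265]
wrist_force: [0.1, -0.3, -0.1]
grip_width: 0.0527
```

```bash
python3 to.py .444 .032 .074 184.7;python3 - <<'E'
from h import *
s=status.get_state();d=snap('wrist','w4.png')
for l in((.4191,.0299,.0929),(.444,.032,.093),(.494,.036,.093)): print(np.round(proj(d,l,s)))
snap('side','s2.png')
E
```

```text
t 10.8 tcp [0.4428 0.0331 0.2497] hdg -175.2 F [ 0.1 -0.3 -0.1] grip 0.0527 -> d [-0.0039  0.1756 -0.0032] twist 0.1
[309. 206.]
[309. 237.]
[309. 297.]
```

View pics/w4.png

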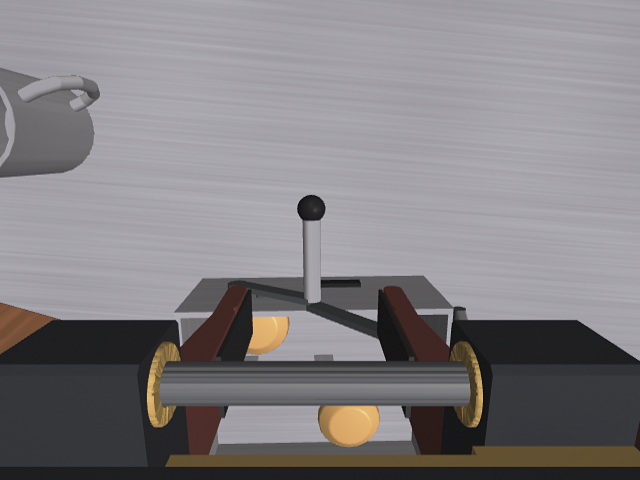

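The ball is at (311,208), 2 px from the prediction, and the bar runs down the middle between the fingers. I'll lower onto it and grip lightly so it can turn in the pads.

Request:
jog_arm([
  [-0.004, 0.04, -0.003],
  [-0.004, 0.08, -0.003],
  [-0.004, 0.12, -0.003],
  [-0.004, 0.15, -0.003],
  [-0.004, 0.175, -0.003],
], twist=[0, 0, 0, 0, 0], fingers=[-0.2, -0.2, -0.2, -0.2, -0.2])

```text
time_s: 11.4
tcp_pos: [0.4424, 0.0328, 0.0731]
tool_rot: [-1.146, -1.266, 1.265]
wrist_force: [0.3, -0.7, 0.1]
grip_width: 0.0527
```

```bash
python3 to.py .444 .032 .074 184.7
```

```text
t 11.4 tcp [0.4424 0.0328 0.0731] hdg -175.2 F [ 0.3 -0.7  0.1] grip 0.0527 -> d [-0.0009 -0.0009 -0.0015] twist 0.1
```

Request:
jog_arm([
  [0, 0, 0],
  [0, 0, 0],
  [0, 0, 0],
  [0, 0, 0],
  [0, 0, 0],
], twist=[0, 0, 0, 0, 0], fingers=[0.8, 0.8, 0.8, 0.8, 0.8], squeeze=15)

```text
time_s: 11.9
tcp_pos: [0.4434, 0.0327, 0.0742]
tool_rot: [-1.148, -1.268, 1.264]
wrist_force: [0.6, 0.1, 0.0]
grip_width: 0.0164
```

Request:
jog_arm([
  [0, 0, 0],
  [0, 0, 0],
  [0, 0, 0],
  [0, 0, 0],
  [0, 0, 0],
], twist=[0, 0, 0, 0, 0], fingers=[0.8, 0.8, 0.8, 0.8, 0.8])

```text
time_s: 12.4
tcp_pos: [0.4433, 0.0331, 0.0743]
tool_rot: [-1.148, -1.268, 1.263]
wrist_force: [-2.2, 6.0, 2.7]
grip_width: 0.0134
```

```bash
python3 to.py .444 .032 .074 184.7; python3 -c "
import numpy as np
a0=np.arctan2(43,66)
for t in np.arange(0,.71,.07): print(round(t,2),(80*np.cos(a0+t)-80*np.cos(a0)).round(1),(80*np.sin(a0+t)-80*np.sin(a0)).round(1))"
```

```text
t 12.4 tcp [0.4433 0.0331 0.0743] hdg -175.3 F [-2.2  6.   2.7] grip 0.0134 -> d [-0.0012  0.0003 -0.0006] twist 0.0
0.0 0.0 0.0
0.07 -3.2 4.6
0.14 -6.7 8.9
0.21 -10.6 13.0
0.28 -14.7 16.8
0.35 -19.0 20.3
0.42 -23.6 23.5
0.49 -28.4 26.4
0.56 -33.4 28.9
0.63 -38.6 31.1
0.7 -43.9 32.9
```

Request:
jog_arm([
  [-0.003, -0.0045, 0],
  [-0.0065, -0.009, 0],
  [-0.0105, -0.013, 0],
  [-0.0145, -0.017, 0],
  [-0.019, -0.0205, 0],
], twist=[0, 0, 0, 0, 0], fingers=[0.8, 0.8, 0.8, 0.8, 0.8])

```text
time_s: 12.9
tcp_pos: [0.4447, 0.0165, 0.0953]
tool_rot: [-1.145, -1.269, 1.258]
wrist_force: [-2.6, 19.2, 13.8]
grip_width: 0.0137
```

Request:
jog_arm([
  [-0.005, -0.003, 0],
  [-0.0095, -0.006, 0],
  [-0.0145, -0.0085, 0],
  [-0.0195, -0.0105, 0],
  [-0.022, -0.0115, 0],
], twist=[0, 0, 0, 0, 0], fingers=[0.8, 0.8, 0.8, 0.8, 0.8])

```text
time_s: 13.4
tcp_pos: [0.4465, -0.0032, 0.1077]
tool_rot: [-1.143, -1.27, 1.253]
wrist_force: [-3.5, 15.5, 17.7]
grip_width: 0.0134
```

```bash
python3 to.py .444 .032 .074 184.7
```

```text
t 13.4 tcp [ 0.4465 -0.0032  0.1077] hdg -175.5 F [-3.5 15.5 17.7] grip 0.0134 -> d [ 0.0344  0.0346 -0.0006] twist -0.2
```

Request:
jog_arm([
  [0, 0, 0],
  [0, 0, 0],
  [0, 0, 0],
  [0, 0, 0],
  [0, 0, 0],
], twist=[0, 0, 0, 0, 0], fingers=[-0.1, -0.1, -0.1, -0.1, -0.1])

```text
time_s: 13.9
tcp_pos: [0.4465, -0.0034, 0.1075]
tool_rot: [-1.143, -1.269, 1.253]
wrist_force: [-0.1, -0.5, -0.3]
grip_width: 0.0476
```

Request:
jog_arm([
  [0, -0.03, 0],
  [0, -0.07, 0],
  [0, -0.11, 0],
  [0, -0.15, 0],
  [0, -0.19, 0.01],
], twist=[0, 0, 0, 0, 0], fingers=[0, 0, 0, 0, 0])

```text
time_s: 14.4
tcp_pos: [0.4396, -0.0093, 0.2992]
tool_rot: [-1.143, -1.27, 1.253]
wrist_force: [1.0, -0.1, -0.1]
grip_width: 0.044
```

```bash
python3 to.py .444 .032 .30 184.7;python3 - <<'E'
from h import *
a=snap('side','s3.png')['frame'][170:410,120:440]; cv2.imwrite('pics/s3c.png',cv2.resize(a,(800,600),interpolation=cv2.INTER_CUBIC))
E
```

```text
t 14.4 tcp [ 0.4396 -0.0093  0.2992] hdg -175.5 F [ 1.  -0.1 -0.1] grip 0.044 -> d [ 0.0408  0.0001 -0.0076] twist -0.2
```

View pics/s3c.png

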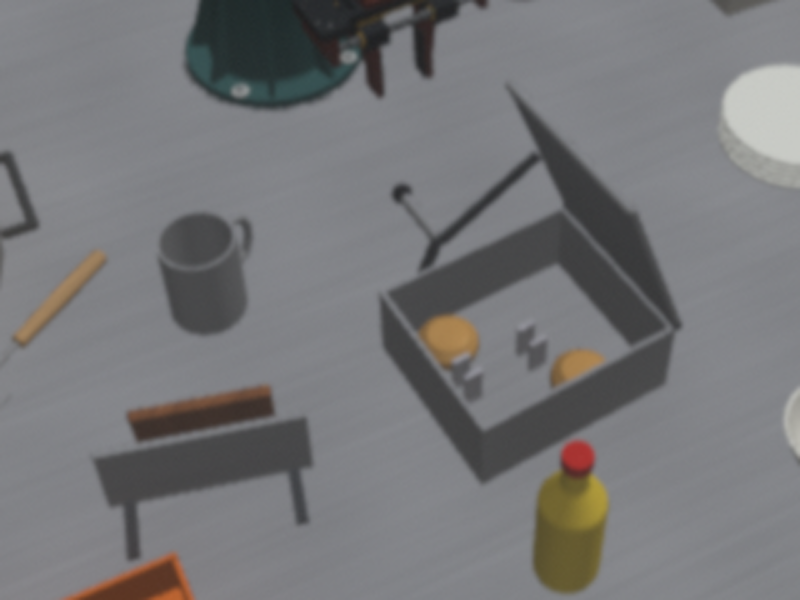

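The knee is past centre, the lid has moved slightly, and the board is leaning with the bystanders in place. Next I'll work out the lid arc.

```bash
cat > arc.py <<'E'
from h import *
from fit import pc
from scipy.optimize import brentq
H=np.array([115,95.]);P=np.array([-70,50.]);a0=np.radians(32.0)
att=lambda f:H+100*np.array([-np.cos(f),np.sin(f)])
kn=lambda t:P+80*np.array([np.cos(a0+t),np.sin(a0+t)])
L=np.linalg.norm(att(np.radians(75))-kn(0))
for t in(.5,.55,.6,.65): print('stay',t,'phi',np.degrees(brentq(lambda f:np.linalg.norm(att(f)-kn(t))-L,.5,1.36)).round(1))
th=np.radians(4.8);c,s=np.cos(th),np.sin(th)
def tcp(fdeg,clear=0,r=200,w=10,ox=0):
    f=np.radians(fdeg);q=(H+r*np.array([-np.cos(f),np.sin(f)])+(9+clear)*np.array([np.sin(f),np.cos(f)])+[w,0])/1e3
    return np.array([pc[0]+c*ox-s*q[0],pc[1]+s*ox+c*q[0],q[1]]).round(4), (q*1e3).round(0)
for f,cl in((68,40),(68,20),(68,0),(60,0),(50,0),(40,0),(30,0),(20,0),(10,0),(0,0),(-1.5,0)): print(f,cl,*tcp(f,cl))
E
python3 arc.py; python3 to.py .60 .05 .42 94.7
```

```text
stay 0.5 phi 72.0
stay 0.55 phi 70.8
stay 0.6 phi 69.5
stay 0.65 phi 68.0
68 40 [0.5953 0.1448 0.2988] [ 96. 299.]
68 20 [0.5968 0.1263 0.2913] [ 77. 291.]
68 0 [0.5984 0.1078 0.2838] [ 58. 284.]
60 0 [0.6005 0.0823 0.2727] [ 33. 273.]
50 0 [0.603  0.0529 0.254 ] [  3. 254.]
40 0 [0.6051 0.0272 0.2305] [-22. 230.]
30 0 [0.6069 0.006  0.2028] [-44. 203.]
20 0 [ 0.6083 -0.0101  0.1719] [-60. 172.]
10 0 [ 0.6091 -0.0206  0.1386] [-70. 139.]
0 0 [ 0.6095 -0.0252  0.104 ] [-75. 104.]
-1.5 0 [ 0.6095 -0.0253  0.0988] [-75.  99.]
t 14.45 tcp [ 0.441  -0.0099  0.3052] hdg -175.5 F [1.5 0.4 4.1] grip 0.0436 -> d [ 0.0498 -0.1142 -0.1629] twist 89.8
```

Request:
jog_arm([
  [0, -0.04, 0],
  [0, -0.08, 0],
  [0, -0.11, 0],
  [0, -0.115, -0.02],
  [0, -0.115, -0.05],
], twist=[8.5, 17, 25.5, 34, 42.5], fingers=[1, 1, 1, 1, 1])

```text
time_s: 14.95
tcp_pos: [0.4919, -0.0089, 0.4221]
tool_rot: [-1.433, -0.708, 0.695]
wrist_force: [-0.2, -0.8, -0.6]
grip_width: 0.0073
```

```bash
python3 to.py .595 .05 .42 94.7
```

```text
t 14.95 tcp [ 0.4919 -0.0089  0.4221] hdg 141.6 F [-0.2 -0.8 -0.6] grip 0.0073 -> d [ 0.1101  0.0032 -0.0443] twist 46.9
```

Request:
jog_arm([
  [0.025, 0, -0.01],
  [0.05, 0, -0.02],
  [0.075, 0, -0.03],
  [0.1, 0, -0.04],
  [0.11, 0.003, -0.044],
], twist=[8.5, 17, 25.5, 34, 42.5], fingers=[1, 1, 1, 1, 1])

```text
time_s: 15.45
tcp_pos: [0.5965, 0.0511, 0.4192]
tool_rot: [-1.545, -0.121, 0.12]
wrist_force: [-0.0, -0.8, -0.2]
grip_width: 0.001
```

```bash
python3 to.py .592 .175 .40 94.7
```

```text
t 15.45 tcp [0.5965 0.0511 0.4192] hdg 98.8 F [-0.  -0.8 -0.2] grip 0.001 -> d [0.0145 0.022  0.1227] twist 4.1
```

Request:
jog_arm([
  [0.005, 0, 0.04],
  [0.01, 0, 0.08],
  [0.014, 0.01, 0.12],
  [0.014, 0.05, 0.123],
  [0.014, 0.09, 0.123],
], twist=[4, 4, 4, 4, 4], fingers=[1, 1, 1, 1, 1])

```text
time_s: 15.95
tcp_pos: [0.5918, 0.1785, 0.3313]
tool_rot: [-1.547, -0.069, 0.066]
wrist_force: [-0.3, 0.5, -0.2]
grip_width: 0.0001
```

```bash
python3 to.py .5968 .1263 .2913 94.7;python3 to.py .5984 .1078 .2838 94.7;python3 - <<'E'
from h import *
snap('wrist','w5.png')
E
```

```text
t 15.95 tcp [0.5918 0.1785 0.3313] hdg 95.0 F [-0.3  0.5 -0.2] grip 0.0001 -> d [ 0.0004  0.0388 -0.0533] twist 0.3
t 15.95 tcp [0.5918 0.1785 0.3313] hdg 95.0 F [-0.3  0.5 -0.2] grip 0.0001 -> d [ 0.0004  0.0459 -0.072 ] twist 0.3
```

View pics/w5.png

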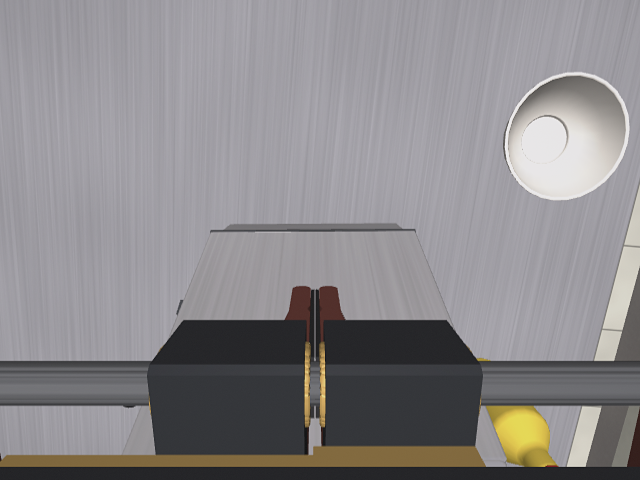

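The closed fingers sit centred behind the lid's outer face. I'll move to the face and push along the arc.

Request:
jog_arm([
  [0, 0.02, -0.01],
  [0, 0.038, -0.03],
  [0, 0.039, -0.053],
  [0, 0.044, -0.065],
  [0, 0.047, -0.074],
], twist=[0, 0, 0, 0, 0], fingers=[1, 1, 1, 1, 1])

```text
time_s: 16.5
tcp_pos: [0.5931, 0.1042, 0.2748]
tool_rot: [-1.547, -0.057, 0.076]
wrist_force: [-2.5, 3.8, 2.6]
grip_width: 0.0003
```

```bash
for p in ".5995 .095 .2785" ".6005 .0823 .2727" ".6018 .0675 .264" ".603 .0529 .254" ".604 .0398 .2425"; do python3 to.py $p 94.7; done
```

```text
t 16.5 tcp [0.5931 0.1042 0.2748] hdg 94.8 F [-2.5  3.8  2.6] grip 0.0003 -> d [ 0.0055 -0.004  -0.0096] twist 0.1
t 16.5 tcp [0.5931 0.1042 0.2748] hdg 94.8 F [-2.5  3.8  2.6] grip 0.0003 -> d [ 0.0055  0.0015 -0.0225] twist 0.1
t 16.5 tcp [0.5931 0.1042 0.2748] hdg 94.8 F [-2.5  3.8  2.6] grip 0.0003 -> d [ 0.0056  0.0099 -0.0375] twist 0.1
t 16.5 tcp [0.5931 0.1042 0.2748] hdg 94.8 F [-2.5  3.8  2.6] grip 0.0003 -> d [ 0.0057  0.0195 -0.0524] twist 0.1
t 16.5 tcp [0.5931 0.1042 0.2748] hdg 94.8 F [-2.5  3.8  2.6] grip 0.0003 -> d [ 0.0057  0.0307 -0.0658] twist 0.1
```

Request:
jog_arm([
  [0, 0.0, -0.0125],
  [0, 0.004, -0.026],
  [0, 0.011, -0.04],
  [0, 0.02, -0.053],
  [0, 0.031, -0.066],
], twist=[0, 0, 0, 0, 0], fingers=[1, 1, 1, 1, 1])

```text
time_s: 17.0
tcp_pos: [0.5992, 0.0388, 0.2425]
tool_rot: [-1.547, -0.059, 0.074]
wrist_force: [0.9, 3.4, 0.3]
grip_width: 0.0005
```

```bash
for p in ".6051 .0272 .2305" ".606 .0160 .217" ".6069 .006 .2028" ".6076 -.0025 .1876" ".6083 -.0101 .1719"; do python3 to.py $p 94.7; done
```

```text
t 17.0 tcp [0.5992 0.0388 0.2425] hdg 94.9 F [0.9 3.4 0.3] grip 0.0005 -> d [ 0.005   0.0117 -0.0124] twist 0.2
t 17.0 tcp [0.5992 0.0388 0.2425] hdg 94.9 F [0.9 3.4 0.3] grip 0.0005 -> d [ 0.005   0.0249 -0.0239] twist 0.2
t 17.0 tcp [0.5992 0.0388 0.2425] hdg 94.9 F [0.9 3.4 0.3] grip 0.0005 -> d [ 0.0052  0.0389 -0.0343] twist 0.2
t 17.0 tcp [0.5992 0.0388 0.2425] hdg 94.9 F [0.9 3.4 0.3] grip 0.0005 -> d [ 0.0053  0.0539 -0.0432] twist 0.2
t 17.0 tcp [0.5992 0.0388 0.2425] hdg 94.9 F [0.9 3.4 0.3] grip 0.0005 -> d [ 0.0055  0.0694 -0.0511] twist 0.2
```

Request:
jog_arm([
  [0, 0.012, -0.012],
  [0, 0.025, -0.024],
  [0, 0.039, -0.034],
  [0, 0.054, -0.043],
  [0, 0.069, -0.051],
], twist=[0, 0, 0, 0, 0], fingers=[1, 1, 1, 1, 1])

```text
time_s: 17.5
tcp_pos: [0.6031, -0.0116, 0.1711]
tool_rot: [-1.548, -0.059, 0.073]
wrist_force: [0.9, 2.7, 1.6]
grip_width: 0.0004
```

```bash
for p in ".6088 -.016 .155" ".6091 -.0206 .1386" ".6093 -.0235 .122" ".6095 -.0252 .104" ".6095 -.0253 .0988"; do python3 to.py $p 94.7; done
```

```text
t 17.5 tcp [ 0.6031 -0.0116  0.1711] hdg 94.8 F [0.9 2.7 1.6] grip 0.0004 -> d [ 0.0054  0.0159 -0.0052] twist 0.1
t 17.5 tcp [ 0.6031 -0.0116  0.1711] hdg 94.8 F [0.9 2.7 1.6] grip 0.0004 -> d [ 0.0055  0.0322 -0.0102] twist 0.1
t 17.5 tcp [ 0.6031 -0.0116  0.1711] hdg 94.8 F [0.9 2.7 1.6] grip 0.0004 -> d [ 0.0055  0.0488 -0.0135] twist 0.1
t 17.5 tcp [ 0.6031 -0.0116  0.1711] hdg 94.8 F [0.9 2.7 1.6] grip 0.0004 -> d [ 0.0057  0.0667 -0.0156] twist 0.1
t 17.5 tcp [ 0.6031 -0.0116  0.1711] hdg 94.8 F [0.9 2.7 1.6] grip 0.0004 -> d [ 0.0058  0.0719 -0.0158] twist 0.1
```

Request:
jog_arm([
  [0, 0.015, -0.005],
  [0, 0.03, -0.01],
  [0, 0.044, -0.013],
  [0, 0.056, -0.015],
  [0, 0.064, -0.0155],
], twist=[0, 0, 0, 0, 0], fingers=[1, 1, 1, 1, 1])

```text
time_s: 18.0
tcp_pos: [0.6036, -0.0265, 0.1055]
tool_rot: [-1.549, -0.058, 0.074]
wrist_force: [1.0, -1.0, 2.1]
grip_width: 0.0005
```

Request:
jog_arm([
  [0, 0.002, 0],
  [0, 0.004, 0],
  [0, 0.005, 0],
  [0, 0.006, 0],
  [0, 0.006, 0],
], twist=[0, 0, 0, 0, 0], fingers=[1, 1, 1, 1, 1])

```text
time_s: 18.5
tcp_pos: [0.6036, -0.0265, 0.104]
tool_rot: [-1.55, -0.06, 0.074]
wrist_force: [-10.7, 1.2, 36.2]
grip_width: 0.0009
```

It reached the hard stop at z = 0.104 with 36 N. I'll back off upward and check.

Request:
jog_arm([
  [0, 0, 0],
  [0, -0.01, 0],
  [0, -0.05, 0],
  [0, -0.1, 0],
  [0, -0.15, 0],
], twist=[0, 0, 0, 0, 0], fingers=[1, 1, 1, 1, 1])

```text
time_s: 19.0
tcp_pos: [0.604, -0.0294, 0.255]
tool_rot: [-1.549, -0.059, 0.076]
wrist_force: [1.1, -0.3, 0.8]
grip_width: 0.0003
```

Run:
```python
from h import *
a=snap('side','s4.png')['frame'][170:410,120:440]; cv2.imwrite('pics/s4c.png',cv2.resize(a,(800,600),interpolation=cv2.INTER_CUBIC))
```

```text
(no output)
```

View pics/s4c.png

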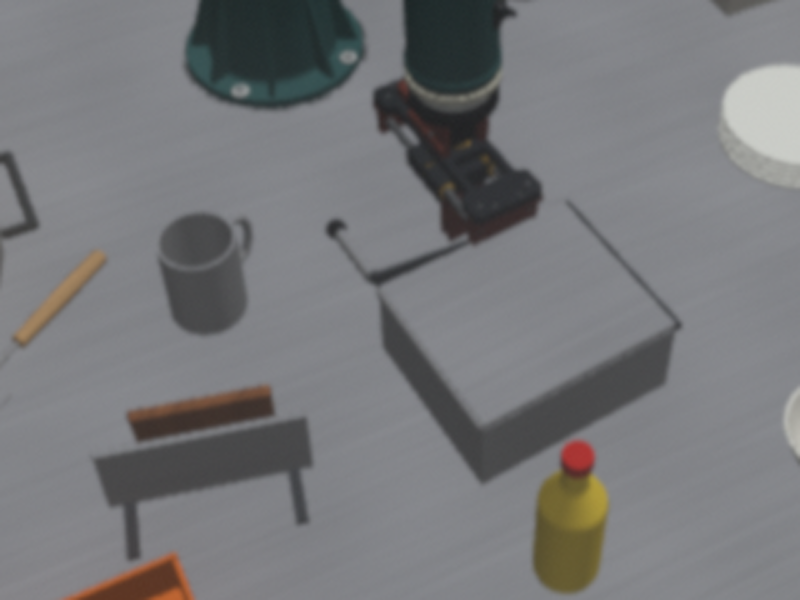

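The lid lies flat on the rim along (380,290)–(485,425)–(680,325). The board still leans on the panel at (130,410)–(273,400), and the jug, turner and plates look unmoved.

```bash
python3 -c "
from h import *
print(robot.job_done())"
```

```text
the job is handed in; nothing more can be done
None
```

The job is done and handed in at about 19 s of the 72 s allowed; the hand-in reports no verdict.

- **Board:** I lifted it out of the slot, stood it about 22 mm in front of the panel, and tipped it back with the open fingers. That gives a lean of roughly 13 degrees by geometry. I didn't measure the angle itself. It looked the same before and after the lid work.
- **Stay:** I lifted the bar about 0.6 rad along its arc, up past centre, and then let go. A side picture showed the knee raised and the lid still up.
- **Lid:** I pushed it down the arc at under about 1 rad/s until it stopped at tool height 0.104 m with 36 N, which matches fully shut.

In the last side picture the lid lies flat on the rim, the board leans on the panel, and the jug, turner and plates look unmoved. The closed lid hid the buns, but they were in the chest in the last picture before it shut. The one small disagreement was a 3 mm difference in the panel's position between the first fit and the close-up, and I allowed for it when placing the board.

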